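# Index and lock the carving stand for the next petal

## Robot

A 6-joint arm with a two-finger parallel gripper is mounted at the origin on the work surface. World frame = base frame: x ahead of the robot, y to its left, z up, the work surface at z = 0. Lengths are in m, angles in rad, forces in N, time in s.
With the tool pointing down it reaches from about 0.35 to 0.975 m from the base axis. Payload 4.9 kg.
Tool frame: the origin (TCP) lies midway between the tips of the shut fingers; the grasp point (between the pads) lies ctrl.grip_point_offset behind it (ctrl.grip_point_offset is the distance from the TCP to the grasp point, in m); x points along the fingers, y is the direction in which the jaws open and shut, and the axes are right-handed (so a half turn about x gives the same grasp; the last joint's range is limited). The gripper opens to 85 mm and grips with 20 to 120 N. Pads are 22 mm wide; open, the fingers measure 114 mm over their backs; the gripper's body (76 mm by 85 mm) begins 54 mm behind the grasp point. The pads swing forward as they close: fully open they stand 13 mm farther back than shut.
Start: joints at [-1.358, 0.053, 1.613, -0, 1.476, -0.119], TCP at [0.204, -0.591, 0.231] pointing down, gripper open.
Joint ranges: [-3.01, 3.01], [-1.01, 2.22], [0.06, 2.58], [-1.02, 4.17], [0.09, 2.62], [-3.14, 3.14]. Speed limits (rad/s): [2.57, 2.57, 3.14, 3.14, 3.14, 3.14].

## Interface

Orientations are given as a rotation vector (axis times angle).
In Python, from station import ctrl gives the robot as it stands. The module is installed in compiled form; this text tells all that it offers.
- The arm moves only by the tool drive_tool, never from a script. Its argument "commands" is text: rows parted by semicolons, each of 5 numbers parted by spaces: the closure, from -1 (fully open) to 1 (shut), so that 0 is half open, then the shift along the tool's x, y, z in units of 40 mm (1.0 is 40 mm), then the turn about the tool's x in units of 5 degrees (1.0 is 5 degrees). A call has 1 to 8 rows; each row is the pose to reach, as a shift and turn from the pose commanded when the call began, along the tool's axes at that moment; what a row does not reach only later rows make up. A row lasts 1/12 s, in which the tool goes at most 41.7 mm and 7.16 degrees, less where a joint would pass 70% of its speed; a pose out of reach is approached as far as the arm can. A call with a gripper value outside its range is refused whole. The fingers move at their own pace and stop on an object; "newtons" is the grip in N (left out, the last holds). Time passes only in rows, so rows that repeat a pose let the fingers close. It gives the time, the measured TCP pose, the force and the opening at its end, in the units of the state.
- ctrl.get_obs(): the state, without advancing time (a new reading comes with each control period).
- ctrl.get_image(name): name is "scene" or "top"; returns (picture, depth): 420x560x3 uint8, blue, green, red; 420x560 float32, m along the optical axis (not along the pixel's ray), 0 where there is no reading.
- ctrl.camera_info(name): a dict with "K" (3x3 intrinsics, pixels), "k1" (the pictures are not rectified: a ray, as slopes to the right and down, at radius r is drawn at 1 + k1 r^2 times it, then the intrinsics apply), "T" (4x4, takes a point from camera to world coordinates). Camera axes: x right, y down, z forward; pixel columns grow to the right and rows downward; lengths in m; the calibration is good to about 2 mm. A picture is of the moment at which its call begins. camera_info takes no time and is no camera call.
- ctrl.finish_job(): hands the job in, once; it reports no verdict.
The state is a dict: "t": time; "q": joint angles; "dq": joint speeds; "effort": joint torques, N m; "tool_pos": TCP position; "tool_rot": TCP orientation; "contact_force": force on the tool from outside, world axes, zero at the start; "wrist_torque": the same for the moment, N m; "opening": finger opening in m.
Only numpy, scipy, OpenCV 4.12 (cv2) and the standard library are available. Lean on these libraries where they do the work, as an engineer would, in place of code of your own. Each camera call takes 0.05 s, during which the arm holds its last target.

## Task

Set the carving stand for the next petal of the clay dish: turn the black lobed hand wheel by its upright finger knob until the valley with the yellow stripe faces the roller of the brass latch, then push the latch fully home so that its roller seats in that valley and braces the wheel. After that turn the lock ring under the wheel clockwise by its red-handled lever until it is tight against its stop, with the wheel still at its setting, and finally swing the wooden hand rest over the dish until it reaches its stop. Leave the pots and tools around the stand where they lie.

Things in the scene. Friction and masses are not known exactly. Their poses are not given: they have to be found in the camera images.
- stand: Fixed carving stand: base 255 x 225 x 18 mm. Origin on the vertical spindle axis at bench level; z up; 'stand x, y' below are in this frame. On the axis: steel lock ring (radius 60, 24 to 44 mm above the bench), black hand wheel, clay dish clamped on it (radius 50 with clips, top 87 mm up). Latch on the +y side, lock lever on the -y side, hand rest's column at stand x +125, y 0 mm, 138 mm high.
- index_point (a point): Where the latch roller's centre is when the latch is home: stand x 0, y +85.5 mm, 58 mm above the bench. The marked valley must come to this point. It is fixed to the stand.
- marked_valley (a point): Middle of the hand wheel's marked valley, 85.5 mm from the spindle axis: yellow stripe 18 x 22 mm on the wheel's top just inward of it; the 11 other valleys (30 degrees apart) have a thin white line. Starts 0.6 to 1.6 rad anticlockwise (from above) of the index point. Wheel: 12 lobes of radius 14 mm centred 80 mm from the axis, 48 to 68 mm above the bench.
- finger_knob (a point): Aluminium knob upright on the hand wheel, diameter 22, 68 to 108 mm above the bench (point half-way up), 72 mm from the axis, 105 degrees anticlockwise of the marked valley. The wheel turns endlessly either way at about 2 N on this knob and stays where left, but it rides on the lock ring and is carried round with it unless the latch is home.
- latch (a joint): Brass roller latch, rad: 0 home (roller seated between two lobes, hard stop), 0.36 fully out; starts 0.26 to 0.36. Positive swings away from the wheel. Vertical pivot at stand x +78, y +100 mm; lever 50 to 66 mm above the bench; stays where left, about 1 N at its knob. Its roller (radius 8 mm) centres a valley that is within about 9 mm as it goes in.
- latch_knob (a point): Blue knob upright on the latch's free end, diameter 22, 66 to 112 mm above the bench (point half-way up), 140 mm from the latch pivot, at stand x -62, y +104 mm when home. Push it towards the wheel along its arc.
- lock_ring (a joint): Lock ring, rad, growing clockwise seen from above: 0 to 0.2 slack (start), 1.05 tight against its hard stop. Turns about the spindle axis with about 5 N at the lever's end and stays where left.
- lock_knob (a point): Red handle upright on the lock ring's lever, diameter 22, 28 to 90 mm above the bench (point 70 mm up), 130 mm from the spindle axis; its direction from the axis, in the stand's frame, is -60 degrees at ring angle 0 and -120 degrees when tight. The lever bar (radius 7 mm) is 34 mm above the bench.
- rest (a joint): Wooden hand rest, rad, growing anticlockwise seen from above: 0 to 0.15 parked (start), 1.15 over the dish against its hard stop. Turns about its column (stand x +125, y 0 mm) with about 0.6 N at its knob; stays where left. Bar 28 mm wide, 120 to 132 mm above the bench.
- rest_knob (a point): Wooden knob upright on the hand rest's free end, diameter 22, 132 to 172 mm above the bench (point 152 mm up), 170 mm from the column; at stand x -45, y 0 mm when over the dish.
- teapot_mid (a point): Dark clay teapot beside the stand, about 150 mm over spout and handle, 88 mm high; point 40 mm up its middle. Leave it.
- beaker_mid (a point): Reddish clay beaker, 68 mm across, 62 mm high; point half-way up. Leave it.
- paddle_mid (a point): Wooden clay beater lying flat, about 275 x 66 x 20 mm; point near its middle. Leave it.
- knife_mid (a point): Carving knife with a dark wooden handle lying flat, about 175 mm long, 14 mm high, near the stand's -y side; point at its middle. Leave it.
- brush_mid (a point): Flat brush lying near the stand's +y side, 170 x 48 x 16 mm; point at its middle. Leave it.
- rib_mid (a point): Flat wooden forming rib lying on the robot's side of the stand, 175 x 34 x 6 mm; point near its middle. Leave it.
- slip_jar_mid (a point): White jar with a wooden lid, 68 mm across, 85 mm high; point half-way up. Leave it.

How it is judged:
On the way, in this order (a step that is already met when the one before it is completed fails the run):
1. the hand wheel is turned so that the marked valley faces the latch roller (within 14 mm), the lock ring still slack (horizontal distance between marked_valley and index_point below 0.014 m and value of joint lock_ring below 0.6 rad), for 0.1 s.
2. the latch is home in the marked valley (value of joint latch below 0.03 rad and horizontal distance between marked_valley and index_point below 0.004 m and value of joint lock_ring below 0.6 rad), for 0.2 s.
3. the lock ring is tight, the latch home and the wheel at its setting (value of joint lock_ring above 0.99 rad and value of joint latch below 0.04 rad and horizontal distance between marked_valley and index_point below 0.004 m), for 0.2 s.
4. the hand rest is over the dish at its stop (value of joint rest above 1.08 rad), for 0.2 s.
At the end, for the whole second after the job is handed in: The marked valley is within 4 mm of the index point, the latch is home (below 0.04 rad), the lock ring is tight (above 0.99 of 1.05 rad) and the hand rest is over the dish at its stop (above 1.08 of 1.15 rad); the bystanders have moved less than 25 mm (all of step 3 and value of joint rest above 1.08 rad); the robot touches nothing.
It fails at once if a pot or tool around the stand is moved by more than 25 mm (distance of any of teapot_mid, beaker_mid, paddle_mid, knife_mid, brush_mid, rib_mid, slip_jar_mid from where it was at the start of the episode above 0.025 m).
It also fails if it takes over 69 s, if anything falls off the work surface, if the arm or the gripper's body presses on something with over 40 N, if the wrist force passes 120 N, or if a joint passes its speed limit or range.

## Working session

There is one attempt and no reset: what is moved stays moved. The work goes in short steps, Python scripts to look and compute and a tool call to move; the robot and the scene stay as the last step left them, time stands still between calls to the robot, and variables do not carry over. Pictures are saved under pics/ and viewed, and the job is handed in when it is done.

Besides the shell and the picture viewer there is one more tool, called by a JSON object that holds its "api" and its "payload". drive_tool: Moves the arm, as the interface text tells. Its arguments: {"type":"object","properties":{"commands":{"type":"string"},"newtons":{"type":"number"}},"required":["commands"]}

```bash
mkdir -p pics; python3 - <<'E'
from station import ctrl
import cv2,numpy as np
for n in("scene","top"):
    p,d=ctrl.get_image(n); cv2.imwrite(f"pics/{n}0.png",p); np.save(f"{n}0.npy",d)
    i=ctrl.camera_info(n); print(n,i)
print(ctrl.get_obs(),ctrl.grip_point_offset)
E
```

```text
scene {'K': array([[544.78192832,   0.        , 277.51314701],
       [  0.        , 544.78192832, 214.85571884],
       [  0.        ,   0.        ,   1.        ]]), 'k1': -0.07139896842276663, 'T': array([[ 3.28892907e-01,  5.13334179e-01, -7.92664795e-01,
         1.44009936e+00],
       [ 9.44367169e-01, -1.79067610e-01,  2.75872147e-01,
        -3.20238621e-01],
       [-3.25987837e-04, -8.39299000e-01, -5.43670012e-01,
         7.54861332e-01],
       [ 0.00000000e+00,  0.00000000e+00,  0.00000000e+00,
         1.00000000e+00]])}
top {'K': array([[524.24803865,   0.        , 267.68803715],
       [  0.        , 524.24803865, 203.67267718],
       [  0.        ,   0.        ,   1.        ]]), 'k1': 0.03205428864024287, 'T': array([[-0.00754879, -0.98805932,  0.15388892,  0.29251286],
       [-0.99985504,  0.00510927, -0.01624183,  0.01772937],
       [ 0.01526163, -0.15398921, -0.98795466,  1.5374146 ],
       [ 0.        ,  0.        ,  0.        ,  1.        ]])}
{'t': 0.1, 'q': array([-1.35799665e+00,  5.33007850e-02,  1.61415437e+00, -2.42565259e-05,
        1.47602046e+00, -1.19022050e-01]), 'dq': array([ 0.00112668, -0.00206562, -0.00434343,  0.00106033,  0.00051859,
       -0.00050542]), 'effort': array([ 1.86718440e-03, -3.94900990e+01, -3.71362710e+01,  6.78315200e-05,
        3.99298675e-03, -4.86267240e-06]), 'tool_pos': array([ 0.20346362, -0.59035301,  0.23018119]), 'tool_rot': array([ 2.04231205,  0.34395369, -2.04254477]), 'contact_force': array([ 0.1144586 , -0.15633374,  0.32101015]), 'wrist_torque': array([-0.03735855,  0.01857767,  0.05553971]), 'opening': 0.08561248151623709} 0.0187
```

View pics/scene0.png

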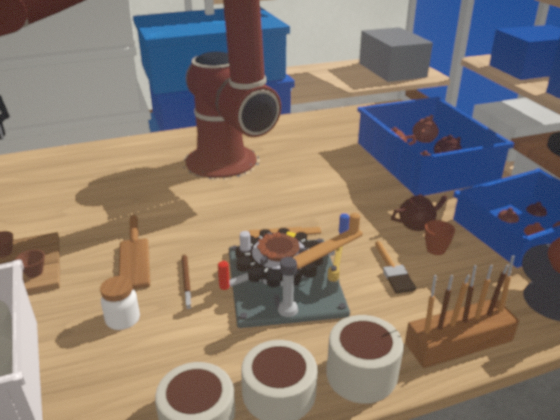

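View pics/top0.png

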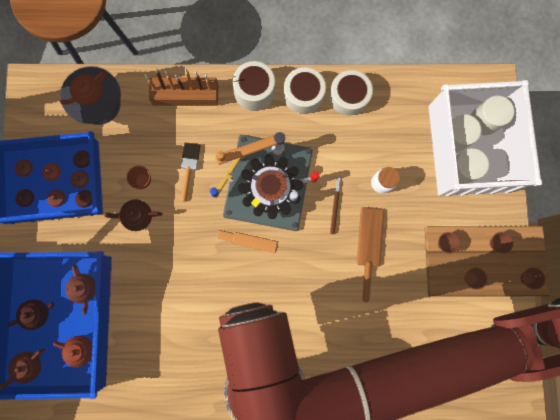

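The top view shows the stand at about (270,183), with its column at (281,139), blue knob (214,191), red handle (315,177), yellow stripe (256,202), aluminium knob (294,196) and rest knob (221,156). I'll enlarge it and measure.

```bash
cat > h.py <<'E'
from station import ctrl
import cv2,numpy as np
def ray(n,uv):
    i=ctrl.camera_info(n);K=i["K"];T=i["T"]
    d=np.array([(uv[0]-K[0,2])/K[0,0],(uv[1]-K[1,2])/K[1,1]]);s=d.copy()
    for _ in range(20): s=d/(1+i["k1"]*(s@s))
    return T[:3,3],T[:3,:3]@np.r_[s,1]
def atz(n,uv,z):
    o,r=ray(n,uv); return (o+r*(z-o[2])/r[2])
def proj(n,P):
    i=ctrl.camera_info(n);K=i["K"];T=i["T"]
    c=T[:3,:3].T@(np.asarray(P)-T[:3,3]); s=c[:2]/c[2]; s=s*(1+i["k1"]*(s@s))
    return np.array([K[0,0]*s[0]+K[0,2],K[1,1]*s[1]+K[1,2]])
E
python3 - <<'E'
import cv2
p=cv2.imread("pics/top0.png"); c=p[115:255,190:350]
cv2.imwrite("pics/top0c.png",cv2.resize(c,None,fx=5,fy=4.2857,interpolation=cv2.INTER_CUBIC) if 0 else cv2.resize(c,(640,560),interpolation=cv2.INTER_CUBIC))
p=cv2.imread("pics/scene0.png"); c=p[195:335,200:380]
cv2.imwrite("pics/sc0c.png",cv2.resize(c,(720,560),interpolation=cv2.INTER_CUBIC))
E
```

```text
(no output)
```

View pics/top0c.png

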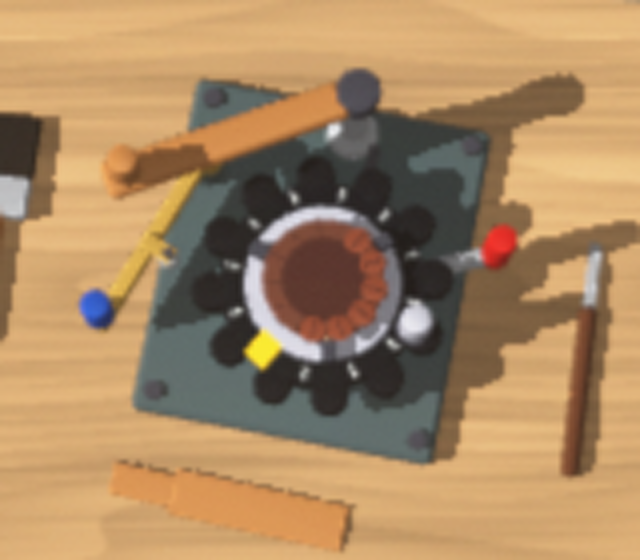

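View pics/sc0c.png

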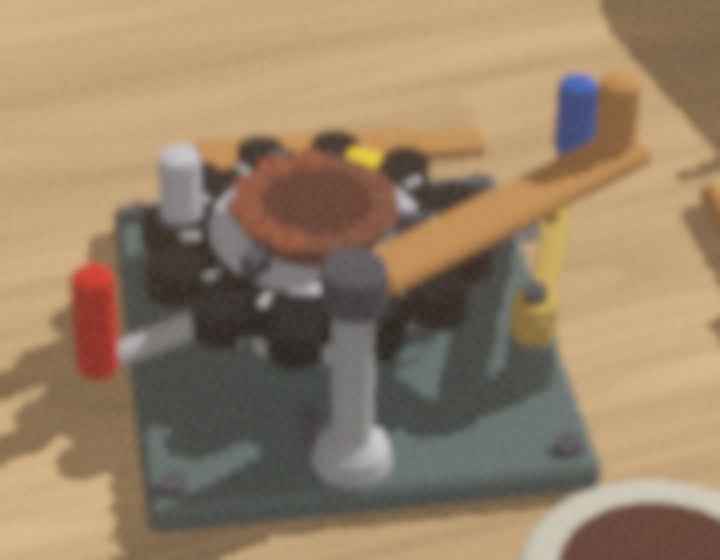

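```bash
cat > fit.py <<'E'
from h import *
from scipy.optimize import least_squares
T=lambda x,y:(190+x/4,115+y/4); S=lambda x,y:(200+x/4,195+y/4)
def model(p):
    x,y,a,w,l,r,s=p
    R=lambda q:np.array([[np.cos(q),-np.sin(q)],[np.sin(q),np.cos(q)]])
    W=lambda v,z:np.r_[np.array([x,y])+R(a)@np.asarray(v),z]
    pol=lambda rr,t:rr*np.array([np.cos(t),np.sin(t)])
    mv=np.pi/2+w
    lk=np.array([78,100])/1e3+R(-l if True else l)@np.array([-.140,.004])
    rk=np.array([.125,0])+pol(.170,np.pi-1.15+s)
    lo=pol(.130,-np.pi/3-r)
    return dict(center=W([0,0],.087),col=W([.125,0],.138),knob=W(pol(.072,mv+np.radians(105)),.108),mark=W(pol(.064,mv),.068),valley=W(pol(.0855,mv),.058),
      index=W([0,.0855],.058),latch=W(lk,.112),lock=W(lo,.09),rest=W(rk,.172),latchpiv=W([.078,.1],.058))
E
cat > f0.py <<'E'
from fit import *
obs=[("top",T(358,92),"col"),("top",T(121,160),"rest"),("top",T(97,307),"latch"),("top",T(415,319),"knob"),("top",T(502,243),"lock"),("top",T(264,350),"mark"),("top",T(322,281),"center"),
("scene",S(96,272),"lock"),("scene",S(578,82),"latch"),("scene",S(181,152),"knob"),("scene",S(617,80),"rest"),("scene",S(354,262),"col"),("scene",S(364,157),"mark")]
def f(p):
    m=model(p); return np.concatenate([proj(n,m[k])-np.array(uv) for n,uv,k in obs])
c=atz("top",T(322,281),.087)
r=None
for a0 in np.arange(-3,3,.5):
    q=least_squares(f,[c[0],c[1],a0,1,.3,.1,.1],loss="soft_l1")
    if r is None or q.cost<r.cost:r=q
print(r.cost,r.x.round(4))
for o,e in zip(obs,r.fun.reshape(-1,2)):print(o[0],o[2],e.round(2))
for k,v in model(r.x).items():print(k,v.round(4))
np.save("fit.npy",r.x)
import sys
for n,uv in (("knife",(337,205)),("rib",(248,241))):print(n,atz("top",uv,.01))
E
python3 f0.py
```

```text
Traceback (most recent call last):
  File "f0.py", line 9, in <module>
    q=least_squares(f,[c[0],c[1],a0,1,.3,.1,.1],loss="soft_l1")
  File "f0.py", line 5, in f
    m=model(p); return np.concatenate([proj(n,m[k])-np.array(uv) for n,uv,k in obs])
                                       ~~~~^^^^^^^^
  File "h.py", line 11, in proj
    i=ctrl.camera_info(n);K=i["K"];T=i["T"]
ValueError: time passes only in moves, steps and waits
```

```bash
sed -i '2a INFO={n:ctrl.camera_info(n) for n in ("scene","top")}' h.py; sed -i 's/i=ctrl.camera_info(n)/i=INFO[n]/' h.py; python3 f0.py
```

```text
2.4036548635521573 [ 0.5719 -0.0137 -0.21    1.0559  0.3229  0.1021  0.1288]
top col [ 0.18 -0.24]
top rest [ 0.14 -0.05]
top latch [-0.39 -0.67]
top knob [-0.02  0.03]
top lock [-0.3  -0.75]
top mark [-0.73  0.34]
top center [-0.28 -0.34]
scene lock [-0.45 -0.58]
scene latch [-0.45 -0.64]
scene knob [-0.08 -0.18]
scene rest [ 0.46 -1.03]
scene col [-0.27  0.21]
scene mark [-0.5   0.51]
center [ 0.5719 -0.0137  0.087 ]
col [ 0.6941 -0.0397  0.138 ]
knob [ 0.5397 -0.0781  0.108 ]
mark [0.524  0.0288 0.068 ]
valley [0.5079 0.043  0.058 ]
index [0.5897 0.07   0.058 ]
latch [0.5505 0.1425 0.112 ]
lock [ 0.5992 -0.1408  0.09  ]
rest [0.6375 0.1206 0.172 ]
latchpiv [0.669  0.0679 0.058 ]
knife [ 0.52540678 -0.21200034  0.01      ]
rib [0.42062981 0.05083535 0.01      ]
```

```bash
cat > mv.py <<'E'
from h import *
from scipy.spatial.transform import Rotation as Ro
def yaw(o=None):
    o=o or ctrl.get_obs(); R=Ro.from_rotvec(o["tool_rot"]).as_matrix(); return R,np.degrees(np.arctan2(R[1,1],R[0,1]))
def rows(targets,vb=True):
    """targets: list of (x,y,z,yawdeg)"""
    o=ctrl.get_obs();R,ps=yaw(o)
    if vb: print("t",o["t"],"pos",o["tool_pos"].round(4),"yaw",round(ps,2),"q",o["q"].round(2),"F",o["contact_force"].round(1),"open",round(o["opening"],4))
    for x,y,z,w in targets:
        d=R.T@(np.array([x,y,z])-o["tool_pos"])/.04
        t=((ps-w+180)%360-180)/5
        print(d.round(2),round(t,2))
E
python3 - <<'E'
from mv import *
R,p=yaw();print(R.round(3),p)
rows([(.5397,-.0781,.23,153.5),(.5397,-.0781,.23,-26.5)])
E
```

```text
[[-0.     0.326 -0.945]
 [ 0.002 -0.945 -0.326]
 [-1.    -0.002 -0.   ]] -70.98787189727153
t 0.1 pos [ 0.2035 -0.5904  0.2302] yaw -70.99 q [-1.36  0.05  1.61 -0.    1.48 -0.12] F [ 0.1 -0.2  0.3] open 0.0856
[  0.02  -9.37 -12.12] 27.1
[  0.02  -9.37 -12.12] -8.9
```

{"api": "drive_tool", "payload": {"commands": "0 0 -9.4 -12.1 -8.9; 0 0 -9.4 -12.1 -8.9; 0 0 -9.4 -12.1 -8.9; 0 0 -9.4 -12.1 -8.9; 0 0 -9.4 -12.1 -8.9; 0 0 -9.4 -12.1 -8.9; 0 0 -9.4 -12.1 -8.9; 0 0 -9.4 -12.1 -8.9", "newtons": 25}}

```text
t: 0.77
tool_pos: [0.3863, -0.3098, 0.2309]
tool_rot: [1.541, 0.955, -1.541]
contact_force: [0.8, -0.4, 0.3]
opening: 0.0427
```

```bash
python3 - <<'E'
from mv import *
rows([(.5397,-.0781,.20,-26.5)])
E
```

```text
t 0.7667 pos [ 0.3863 -0.3098  0.2309] yaw -26.45 q [-0.83 -0.27  1.91  0.    1.5  -0.36] F [ 0.8 -0.4  0.3] open 0.0427
[ 0.77  0.85 -6.89] 0.01
```

{"api": "drive_tool", "payload": {"commands": "0 0 0.8 -6.9 0; 0 0 0.8 -6.9 0; 0 0 0.8 -6.9 0; 0 0 0.8 -6.9 0; 0 0 0.8 -6.9 0; 0 0 0.8 -6.9 0; 0 0 0.8 -6.9 0; 0 0 0.8 -6.9 0"}}

```text
t: 1.43
tool_pos: [0.5391, -0.0748, 0.2307]
tool_rot: [1.538, 0.959, -1.537]
contact_force: [-0.1, 0.8, -0.5]
opening: 0.0428
```

```bash
python3 - <<'E'
from mv import *
rows([(.5397,-.0781,.20,-26.5),(.5397,-.0781,.077,-26.5)])
p,d=ctrl.get_image("top");cv2.imwrite("pics/t1.png",cv2.resize(p[115:255,190:350],(640,560)))
p,d=ctrl.get_image("scene");cv2.imwrite("pics/s1.png",cv2.resize(p[135:315,180:400],(733,600)))
E
```

```text
t 1.4333 pos [ 0.5391 -0.0748  0.2307] yaw -26.16 q [-0.28 -0.14  1.8   0.    1.48  0.18] F [-0.1  0.8 -0.5] open 0.0428
[0.77 0.05 0.07] 0.07
[3.84 0.05 0.07] 0.07
```

View pics/s1.png

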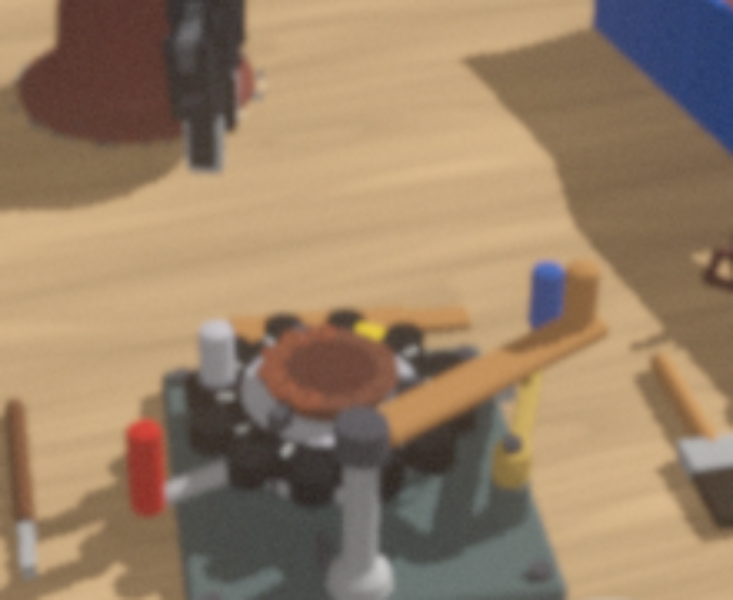

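The gripper is above the aluminium knob (fingertips at crop (205,165), knob at (215,345)), and its path down is free. Descending.

{"api": "drive_tool", "payload": {"commands": "0 1 0.05 0.1 0; 0 2 0.05 0.1 0; 0 3 0.05 0.1 0; 0 3.5 0.05 0.1 0; 0 3.85 0.05 0.1 0; 0 3.85 0.05 0.1 0; 0 3.85 0.05 0.1 0"}}

```text
t: 2.12
tool_pos: [0.5365, -0.0844, 0.0766]
tool_rot: [1.541, 0.954, -1.544]
contact_force: [0.1, 0.4, 0.7]
opening: 0.0426
```

```bash
cat > wheel.py <<'E'
from mv import *
import sys
x=np.load("fit.npy"); c=x[:2]
z=float(sys.argv[1])
rows([(*(c+.072*np.array([np.cos(np.radians(t)),np.sin(np.radians(t))])),z,t-270) for t in [float(a) for a in sys.argv[2:]]])
E
python3 wheel.py .077 243.5 236.5 229.5 222.5 215.5 208.5 201.5 194.5 188 183
```

```text
t 2.1167 pos [ 0.5365 -0.0844  0.0766] yaw -26.59 q [-0.29  0.01  1.93 -0.    1.21  0.17] F [0.1 0.4 0.7] open 0.0426
[-0.01  0.   -0.18] -0.02
[-0.01 -0.22 -0.19] 1.38
[-0.01 -0.43 -0.23] 2.78
[-0.01 -0.64 -0.3 ] 4.18
[-0.01 -0.84 -0.39] 5.58
[-0.01 -1.03 -0.5 ] 6.98
[-0.01 -1.2  -0.64] 8.38
[-0.01 -1.36 -0.8 ] 9.78
[-0.01 -1.48 -0.96] 11.08
[-0.01 -1.57 -1.09] 12.08
```

{"api": "drive_tool", "payload": {"commands": "0 0 0 -0.18 0; 0.3 0 0 -0.18 0; 1 0 0 -0.18 0; 1 0 0 -0.18 0; 1 0 0 -0.18 0; 1 0 0 -0.18 0", "newtons": 25}}

```text
t: 2.62
tool_pos: [0.5424, -0.0774, 0.0795]
tool_rot: [1.543, 0.951, -1.538]
contact_force: [-0.1, 0.6, 6.3]
opening: 0.0217
```

```bash
python3 wheel.py .077 243.5 236.5 229.5 222.5 215.5 208.5 201.5 194.5 188 183
```

```text
t 2.6167 pos [ 0.5424 -0.0774  0.0795] yaw -26.48 q [-0.28  0.01  1.92  0.    1.21  0.18] F [-0.1  0.6  6.3] open 0.0217
[ 0.06 -0.05  0.04] 0.0
[ 0.06 -0.27  0.03] 1.4
[ 0.06 -0.49 -0.01] 2.8
[ 0.06 -0.7  -0.07] 4.2
[ 0.06 -0.9  -0.17] 5.6
[ 0.06 -1.09 -0.28] 7.0
[ 0.06 -1.26 -0.42] 8.4
[ 0.06 -1.41 -0.57] 9.8
[ 0.06 -1.54 -0.74] 11.1
[ 0.06 -1.62 -0.87] 12.1
```

{"api": "drive_tool", "payload": {"commands": "1 -0.15 -0.1 0 0.7; 1 -0.15 -0.25 0 1.4; 1 -0.15 -0.47 -0.01 2.8; 1 -0.15 -0.68 -0.07 4.2; 1 -0.15 -0.88 -0.17 5.6; 1 -0.15 -1.07 -0.28 7; 1 -0.15 -1.24 -0.42 8.4; 1 -0.15 -1.24 -0.42 8.4"}}

```text
t: 3.28
tool_pos: [0.5056, -0.037, 0.0816]
tool_rot: [2.028, 0.383, -2.011]
contact_force: [16.8, 7.8, -16.5]
opening: 0.0209
```

```bash
python3 wheel.py .08 201.5 194.5 188 183;
```

```text
t 3.2833 pos [ 0.5056 -0.037   0.0816] yaw -68.7 q [-0.22 -0.09  2.02  0.01  1.21  0.97] F [ 16.8   7.8 -16.5] open 0.0209
[0.04 0.06 0.05] -0.04
[ 0.04 -0.15  0.03] 1.36
[ 0.04 -0.36 -0.  ] 2.66
[ 0.04 -0.51 -0.05] 3.66
```

{"api": "drive_tool", "payload": {"commands": "1 0.05 -0.12 0.05 1.2; 1 0.05 -0.25 0.05 2; 1 0.05 -0.36 0.03 2.7; 1 0.05 -0.45 0 3.3; 1 0.05 -0.51 -0.02 3.7; 1 0.05 -0.51 -0.02 3.7; 1 0.05 -0.51 -0.02 3.7"}}

```text
t: 3.87
tool_pos: [0.5015, -0.02, 0.0817]
tool_rot: [2.209, 0.058, -2.181]
contact_force: [18.2, 3.3, -12.8]
opening: 0.0211
```

```bash
python3 wheel.py .08 183
python3 - <<'E'
from mv import *
p,d=ctrl.get_image("top");cv2.imwrite("pics/t2f.png",p);cv2.imwrite("pics/t2.png",cv2.resize(p[115:255,190:350],(640,560)))
p,d=ctrl.get_image("scene");cv2.imwrite("pics/s2f.png",p);cv2.imwrite("pics/s2.png",cv2.resize(p[195:335,200:380],(720,560)))
E
```

```text
t 3.8667 pos [ 0.5015 -0.02    0.0817] yaw -87.0 q [-0.19 -0.11  2.03  0.    1.21  1.33] F [ 18.2   3.3 -12.8] open 0.0211
[ 0.04 -0.07  0.04] -0.0
```

View pics/t2.png

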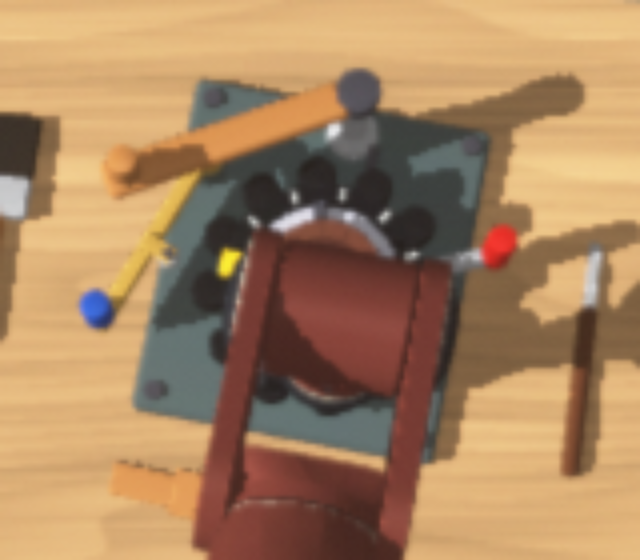

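View pics/s2.png

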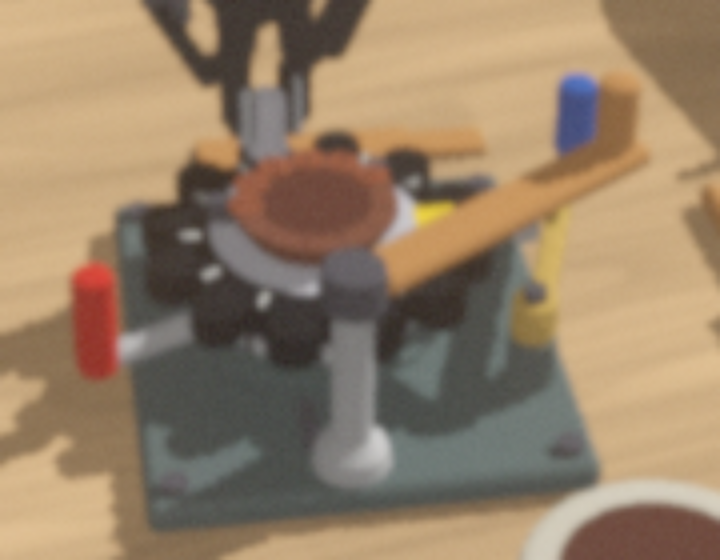

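The stripe has moved to crop (229,263) in the top view. Next I compare that with where it should be at the index.

```bash
python3 - <<'E'
from fit import *
x=np.load("fit.npy")
def stripe(img):
    hsv=cv2.cvtColor(img,cv2.COLOR_BGR2HSV); m=cv2.inRange(hsv,(24,170,170),(34,255,255)); m[:160]=0;m[230:]=0;m[:,:235]=0;m[:,300:]=0
    M=cv2.moments(m,True); return M["m10"]/M["m00"],M["m01"]/M["m00"],M["m00"]
for f in("pics/top0.png","pics/t2f.png"):
    s=stripe(cv2.imread(f)); P=atz("top",s[:2],.068)[:2]-x[:2]
    print(f,s,np.hypot(*P),np.degrees(np.arctan2(P[1],P[0])-x[2])-90)
E
```

```text
pics/top0.png (255.15217391304347, 202.1304347826087, 46.0) 0.06270857580992095 59.029412498068325
pics/t2f.png (246.56521739130434, 180.08695652173913, 23.0) 0.06940126091800079 -2.988677292320631
```

{"api": "drive_tool", "payload": {"commands": "0.2 0 0 0 0; 0 0 0 0 0; 0 0 0 0 0; 0 -1 0 0 0; 0 -2 0 0 0; 0 -3 0 0 0"}}

```text
t: 4.47
tool_pos: [0.4959, -0.0205, 0.2017]
tool_rot: [2.192, 0.058, -2.198]
contact_force: [0.9, 0.1, 0.2]
opening: 0.0429
```

```bash
cat > snap.py <<'E'
from mv import *
import sys
n=sys.argv[1]
p,d=ctrl.get_image("top");cv2.imwrite(f"pics/t{n}f.png",p);cv2.imwrite(f"pics/t{n}.png",cv2.resize(p[115:255,190:350],(640,560),interpolation=cv2.INTER_CUBIC))
p,d=ctrl.get_image("scene");cv2.imwrite(f"pics/s{n}f.png",p);cv2.imwrite(f"pics/s{n}.png",cv2.resize(p[195:335,200:380],(720,560),interpolation=cv2.INTER_CUBIC))
E
python3 snap.py 3; python3 - <<'E'
from mv import *
from fit import model
x=np.load("fit.npy");print({k:v.round(4) for k,v in model(x).items() if k=="latch"})
y=x.copy();y[4]=0;print(model(y)["latch"])
rows([(.55,.14,.18,0)])
E
```

```text
{'latch': array([0.5505, 0.1425, 0.112 ])}
[0.53291258 0.10098068 0.112     ]
t 4.5667 pos [ 0.5012 -0.0215  0.2101] yaw -86.99 q [-0.19 -0.25  1.93 -0.    1.45  1.33] F [ 0.5 -0.4 -0.7] open 0.0426
[ 0.76 -3.97 -1.42] -17.4
```

View pics/t3.png

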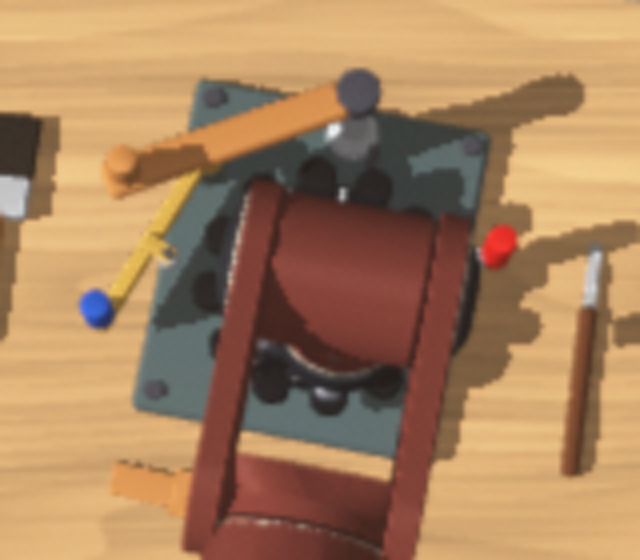

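View pics/s3.png

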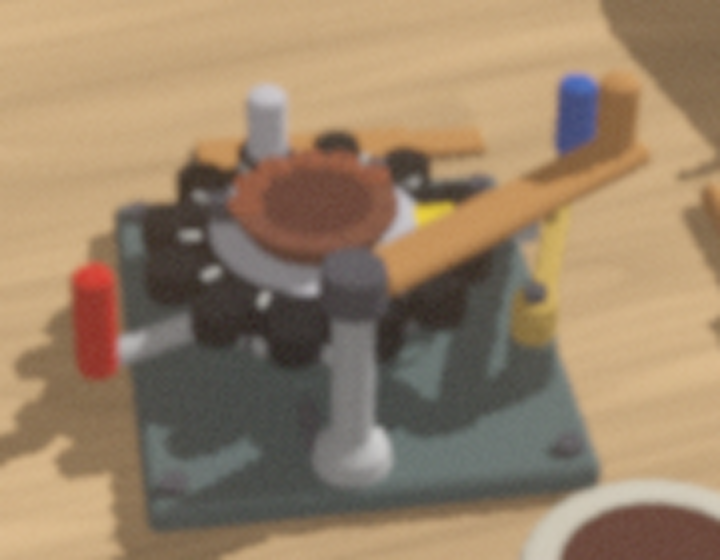

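```bash
python3 - <<'E'
from mv import *
from fit import model,S
x=np.load("fit.npy")
for w in (-.08,-.04,0,.04,.08):
    x[3]=w;print(w,((proj("scene",model(x)["knob"])-[200,195])*4).round(1),((proj("scene",model(x)["mark"])-[200,195])*4).round(1))
rows([(.5505,.1425,.20,-122),(.5505,.1425,.08,-122)])
E
```

```text
-0.08 [277.7  88.7] [439.2 220.3]
-0.04 [272.6  89.6] [438.7 217.4]
0 [267.6  90.6] [437.9 214.6]
0.04 [262.7  91.8] [437.  211.7]
0.08 [257.9  93.1] [435.9 208.9]
t 4.5667 pos [ 0.5012 -0.0215  0.2101] yaw -86.99 q [-0.19 -0.25  1.93 -0.    1.45  1.33] F [ 0.5 -0.4 -0.7] open 0.0426
[ 0.26 -4.03 -1.44] 7.0
[ 3.26 -4.04 -1.4 ] 7.0
```

The knob top sits at crop x 267, so the wheel is within about 0.01 rad of its setting. Next is the latch knob.

{"api": "drive_tool", "payload": {"commands": "0 0 -4.05 -1.42 7; 0 0 -4.05 -1.42 7; 0 0 -4.05 -1.42 7; 0 0 -4.05 -1.42 7; 0 0 -4.05 -1.42 7; 0 0 -4.05 -1.42 7; 0 0 -4.05 -1.42 7; 0 0 -4.05 -1.42 7"}}

```text
t: 5.23
tool_pos: [0.545, 0.1441, 0.2007]
tool_rot: [-1.906, 0.546, 1.908]
contact_force: [-0.5, 0.4, -1.0]
opening: 0.0428
```

```bash
python3 - <<'E'
from mv import *
rows([(.5505,.1425,.08,-122)])
E
```

```text
t 5.2333 pos [0.545  0.1441 0.2007] yaw -121.9 q [ 0.13 -0.07  1.79 -0.    1.43  2.25] F [-0.5  0.4 -1. ] open 0.0428
[ 3.02 -0.04 -0.14] 0.02
```

{"api": "drive_tool", "payload": {"commands": "0 1 0 -0.1 0; 0 2 0 -0.1 0; 0 2.6 0 -0.1 0; 0 3 0 -0.1 0; 0 3 0 -0.1 0; 0 3 0 -0.1 0"}}

```text
t: 5.73
tool_pos: [0.5479, 0.1411, 0.0805]
tool_rot: [-1.903, 0.548, 1.907]
contact_force: [0.3, 0.5, 0.2]
opening: 0.0426
```

```bash
cat > arc.py <<'E'
from mv import *
import sys
# arc about cx cy radius r at z, angles (world deg) list; yaw = ang+off
cx,cy,r,z,off=map(float,sys.argv[1:6])
rows([(cx+r*np.cos(np.radians(t)),cy+r*np.sin(np.radians(t)),z,t+off) for t in map(float,sys.argv[6:])])
E
python3 arc.py .669 .0679 .140 .08 90 147.8 151 155 159 163 166.4 168.4
```

```text
t 5.7333 pos [0.5479 0.1411 0.0805] yaw -122.03 q [ 0.12  0.06  1.87 -0.    1.21  2.25] F [0.3 0.5 0.2] open 0.0426
[ 0.01 -0.06 -0.04] 0.03
[ 0.01  0.13 -0.04] -0.61
[ 0.01  0.37 -0.06] -1.41
[ 0.01  0.62 -0.1 ] -2.21
[ 0.01  0.85 -0.16] -3.01
[ 0.01  1.05 -0.22] -3.69
[ 0.01  1.17 -0.26] -4.09
```

{"api": "drive_tool", "payload": {"commands": "1 -0.05 0 -0.04 0; 1 -0.05 0 -0.04 0; 1 -0.05 0 -0.04 0; 1 -0.05 0 -0.04 0; 1 -0.05 0.13 -0.04 -0.6; 1 -0.05 0.37 -0.06 -1.4; 1 -0.05 0.62 -0.1 -2.2; 1 -0.05 0.75 -0.13 -2.6"}}

```text
t: 6.4
tool_pos: [0.5386, 0.1139, 0.086]
tool_rot: [-2.046, 0.337, 2.039]
contact_force: [-2.2, 2.7, 6.7]
opening: 0.0213
```

```bash
python3 arc.py .669 .0679 .140 .083 90 160 163 166.4 168.4 170
```

```text
t 6.4 pos [0.5386 0.1139 0.086 ] yaw -108.82 q [0.07 0.01 1.91 0.   1.22 1.97] F [-2.2  2.7  6.7] open 0.0213
[ 0.08 -0.03  0.04] 0.24
[0.08 0.15 0.04] -0.36
[0.07 0.36 0.03] -1.04
[0.07 0.48 0.02] -1.44
[0.07 0.57 0.  ] -1.76
```

{"api": "drive_tool", "payload": {"commands": "1 -0.03 0.15 0.04 -0.4; 1 -0.03 0.3 0.03 -0.8; 1 -0.03 0.4 0.03 -1.1; 1 -0.03 0.48 0.02 -1.2; 1 -0.03 0.48 0.02 -1.2; 1 -0.03 0.48 0.02 -1.2"}}

```text
t: 6.9
tool_pos: [0.5334, 0.0972, 0.0862]
tool_rot: [-2.108, 0.235, 2.09]
contact_force: [8.3, 4.7, -3.2]
opening: 0.0211
```

```bash
python3 arc.py .669 .0679 .140 .083 90 166.4; python3 snap.py 4
```

```text
t 6.9 pos [0.5334 0.0972 0.0862] yaw -103.01 q [ 0.04 -0.01  1.93  0.    1.21  1.84] F [ 8.3  4.7 -3.2] open 0.0211
[ 0.08 -0.09  0.03] 0.12
```

View pics/s4.png

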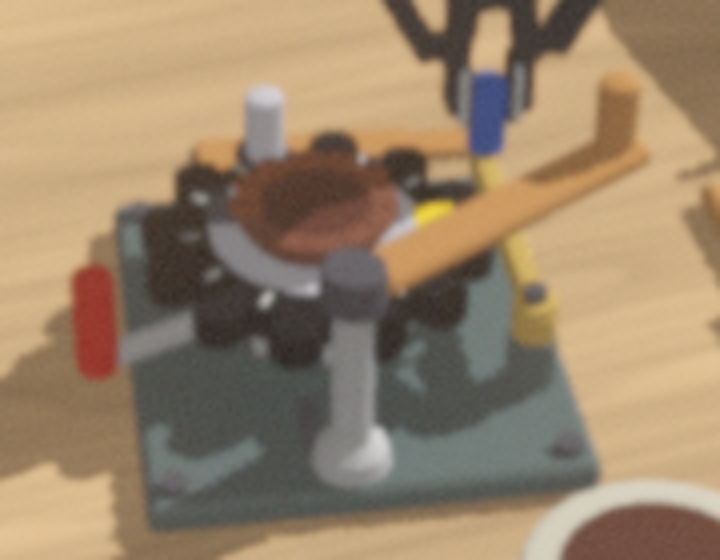

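{"api": "drive_tool", "payload": {"commands": "1 0 0.12 0 0; 1 0 0.12 0 0; 1 0 0.12 0 0"}}

```text
t: 7.25
tool_pos: [0.5333, 0.0968, 0.0863]
tool_rot: [-2.106, 0.224, 2.083]
contact_force: [14.2, 21.8, -7.5]
opening: 0.0212
```

```bash
python3 arc.py .669 .0679 .140 .083 90 166.4
```

```text
t 7.25 pos [0.5333 0.0968 0.0863] yaw -103.04 q [ 0.04 -0.02  1.94  0.01  1.21  1.83] F [14.2 21.8 -7.5] open 0.0212
[ 0.08 -0.09  0.03] 0.11
```

{"api": "drive_tool", "payload": {"commands": "0.2 0 -0.1 0 0; 0 0 -0.1 0 0; 0 0 -0.1 0 0; 0 -1 -0.1 0 0; 0 -2 -0.1 0 0; 0 -3 -0.1 0 0; 0 -3 -0.1 0 0"}}

```text
t: 7.83
tool_pos: [0.5348, 0.0949, 0.2149]
tool_rot: [-2.117, 0.237, 2.083]
contact_force: [1.0, -0.2, 2.1]
opening: 0.0429
```

```bash
python3 - <<'E'
from mv import *
rows([(.5992,-.1408,.205,12.1)])
E
python3 snap.py 5
```

```text
t 7.8333 pos [0.5348 0.0949 0.2149] yaw -103.01 q [ 0.04 -0.14  1.83 -0.    1.44  1.84] F [ 1.  -0.2  2.1] open 0.0429
[ 0.27  5.38 -2.89] -23.02
```

View pics/s5.png

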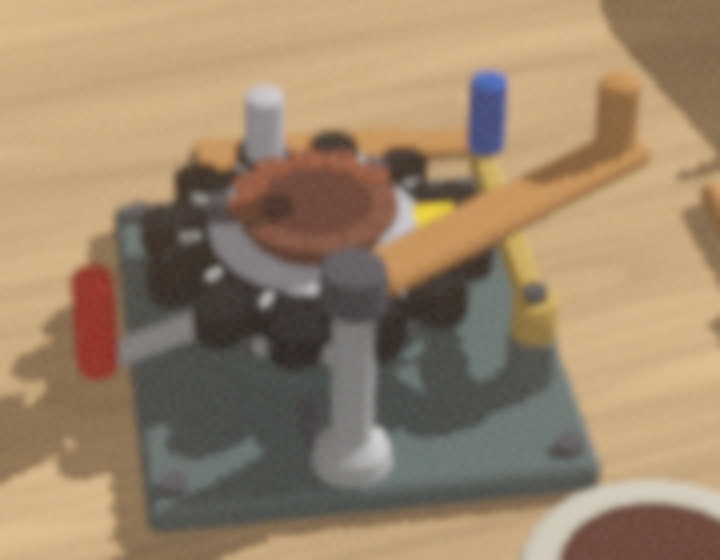

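View pics/t5.png

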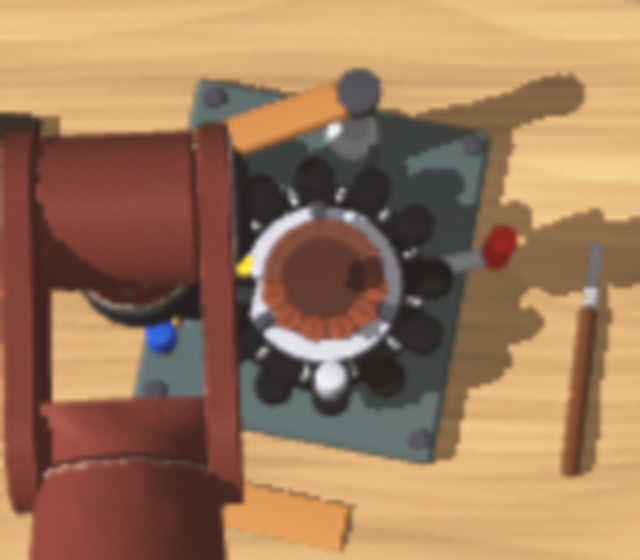

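The latch is in: blue knob top at scene crop (489,78), aluminium knob at (265,95). I'll check the latch and wheel angles against the model.

```bash
python3 - <<'E'
from mv import *
from fit import model
x=np.load("fit.npy")
for l in (-.03,0,.03,.06):
    x[4]=l;x[3]=l;print(l,((proj("scene",model(x)["latch"])-[200,195])*4).round(1),((proj("top",model(x)["latch"])-[190,115])*4).round(1),((proj("scene",model(x)["knob"])-[200,195])*4).round(1),((proj("top",model(x)["knob"])-[190,115])*4).round(1))
E
```

```text
-0.03 [485.6  77. ] [161.6 330.4] [271.4  89.8] [324.6 376.5]
0 [493.2  76.5] [155.6 329.1] [267.6  90.6] [327.8 376.4]
0.03 [500.8  76.2] [149.7 327.6] [263.9  91.5] [330.9 376.2]
0.06 [508.5  76. ] [143.8 326. ] [260.3  92.4] [334.  375.9]
```

{"api": "drive_tool", "payload": {"commands": "0 0 5.4 -2.9 -23; 0 0 5.4 -2.9 -23; 0 0 5.4 -2.9 -23; 0 0 5.4 -2.9 -23; 0 0 5.4 -2.9 -23; 0 0 5.4 -2.9 -23; 0 0 5.4 -2.9 -23; 0 0 5.4 -2.9 -23"}}

```text
t: 8.6
tool_pos: [0.5935, -0.1446, 0.2016]
tool_rot: [1.787, 0.696, -1.794]
contact_force: [-0.3, 0.8, -0.5]
opening: 0.0427
```

```bash
python3 - <<'E'
from mv import *
rows([(.5992,-.1408,.205,12.1)])
E
```

```text
t 8.6 pos [ 0.5935 -0.1446  0.2016] yaw -47.63 q [-0.36  0.04  1.67 -0.    1.43  0.47] F [-0.3  0.8 -0.5] open 0.0427
[-0.09  0.03 -0.17] -11.95
```

{"api": "drive_tool", "payload": {"commands": "0 0 0.03 -0.15 -12; 0 0 0.03 -0.15 -12; 0 0 0.03 -0.15 -12; 0 0 0.03 -0.15 -12; 0 0 0.03 -0.15 -12; 0 0 0.03 -0.15 -12; 0 0 0.03 -0.15 -12; 0 0 0.03 -0.15 -12"}}

```text
t: 9.27
tool_pos: [0.5984, -0.1382, 0.2017]
tool_rot: [1.08, 1.29, -1.083]
contact_force: [0.1, -0.2, 0.7]
opening: 0.0426
```

```bash
python3 - <<'E'
from mv import *
rows([(.5992,-.1408,.058,12.1)])
E
```

```text
t 9.2667 pos [ 0.5984 -0.1382  0.2017] yaw 9.91 q [-0.35  0.05  1.67 -0.    1.43 -0.52] F [ 0.1 -0.2  0.7] open 0.0426
[3.59 0.02 0.08] -0.44
```

{"api": "drive_tool", "payload": {"commands": "0 1 0 0.08 -0.3; 0 2 0 0.08 -0.3; 0 3 0 0.08 -0.3; 0 3.5 0 0.08 -0.3; 0 3.5 0 0.08 -0.3; 0 3.5 0 0.08 -0.3"}}

```text
t: 9.77
tool_pos: [0.598, -0.1409, 0.0614]
tool_rot: [1.065, 1.3, -1.069]
contact_force: [0.3, 0.0, 0.5]
opening: 0.0427
```

```bash
python3 arc.py .5719 -.0137 .13 .058 90 -77.9 -82 -88
```

```text
t 9.7667 pos [ 0.598  -0.1409  0.0614] yaw 11.06 q [-0.35  0.19  1.76 -0.    1.2  -0.55] F [0.3 0.  0.5] open 0.0427
[0.09 0.03 0.  ] -0.21
[ 0.09 -0.2   0.  ] 0.61
[ 0.09 -0.54 -0.04] 1.81
```

{"api": "drive_tool", "payload": {"commands": "1 0 0.03 0 0; 1 0 0.03 0 0; 1 0 0.03 0 0; 1 0 0.03 0 0; 1 0 0.03 0 0", "newtons": 35}}

```text
t: 10.18
tool_pos: [0.6028, -0.1419, 0.0669]
tool_rot: [1.066, 1.291, -1.064]
contact_force: [-2.6, -0.9, 5.2]
opening: 0.0207
```

```bash
python3 arc.py .5719 -.0137 .13 .064 90 -77.9 -82 -86 -90 -94 -98 -102 -106
```

```text
t 10.1833 pos [ 0.6028 -0.1419  0.0669] yaw 11.08 q [-0.35  0.19  1.75 -0.    1.2  -0.54] F [-2.6 -0.9  5.2] open 0.0207
[ 0.07 -0.09 -0.04] -0.2
[ 0.07 -0.32 -0.05] 0.62
[ 0.07 -0.54 -0.07] 1.42
[ 0.07 -0.77 -0.1 ] 2.22
[ 0.07 -0.99 -0.16] 3.02
[ 0.07 -1.21 -0.22] 3.82
[ 0.07 -1.42 -0.3 ] 4.62
[ 0.07 -1.62 -0.4 ] 5.42
```

{"api": "drive_tool", "payload": {"commands": "1 0 -0.2 -0.03 0.6; 1 0 -0.5 -0.05 1.4; 1 0 -0.75 -0.09 2.2; 1 0 -0.98 -0.15 3; 1 0 -1.2 -0.21 3.8; 1 0 -1.41 -0.29 4.6; 1 0 -1.6 -0.39 5.4; 1 0 -1.6 -0.39 5.4"}}

```text
t: 10.85
tool_pos: [0.5376, -0.1401, 0.0669]
tool_rot: [1.414, 1.054, -1.409]
contact_force: [1.8, -4.5, 2.4]
opening: 0.0206
```

```bash
python3 arc.py .5719 -.0137 .13 .064 90 -106 -110 -114 -118 -122 -126 -130 -132 -134
```

```text
t 10.85 pos [ 0.5376 -0.1401  0.0669] yaw -16.12 q [-0.39  0.04  1.91 -0.    1.18 -0.11] F [ 1.8 -4.5  2.4] open 0.0206
[ 0.07 -0.05 -0.02] -0.02
[ 0.07 -0.27 -0.03] 0.78
[ 0.07 -0.5  -0.05] 1.58
[ 0.07 -0.72 -0.09] 2.38
[ 0.06 -0.94 -0.15] 3.18
[ 0.06 -1.16 -0.22] 3.98
[ 0.06 -1.37 -0.3 ] 4.78
[ 0.06 -1.47 -0.35] 5.18
[ 0.06 -1.57 -0.4 ] 5.58
```

{"api": "drive_tool", "payload": {"commands": "1 0 -0.3 -0.03 0.8; 1 0 -0.53 -0.05 1.6; 1 0 -0.75 -0.09 2.4; 1 0 -0.97 -0.15 3.2; 1 0 -1.18 -0.22 4; 1 0 -1.38 -0.3 4.8; 1 0 -1.52 -0.37 5.3; 1 0 -1.52 -0.37 5.3"}}

```text
t: 11.52
tool_pos: [0.4893, -0.1131, 0.0671]
tool_rot: [1.739, 0.736, -1.708]
contact_force: [29.0, -21.3, -22.7]
opening: 0.0205
```

```bash
python3 arc.py .5719 -.0137 .13 .064 90 -130 -132 -134 -136
```

```text
t 11.5167 pos [ 0.4893 -0.1131  0.0671] yaw -42.49 q [-0.37 -0.1   2.05 -0.01  1.16  0.37] F [ 29.  -21.3 -22.7] open 0.0205
[ 0.08 -0.02  0.02] -0.5
[ 0.07 -0.13  0.02] -0.1
[ 0.07 -0.24  0.02] 0.3
[ 0.07 -0.36  0.02] 0.7
```

{"api": "drive_tool", "payload": {"commands": "1 0 -0.1 0 0; 1 0 -0.1 0 0; 1 0 -0.1 0 0"}}

```text
t: 11.77
tool_pos: [0.4892, -0.113, 0.0672]
tool_rot: [1.74, 0.729, -1.702]
contact_force: [39.4, -30.2, -33.9]
opening: 0.0204
```

```bash
python3 arc.py .5719 -.0137 .13 .064 90 -130 ;python3 snap.py 6;  python3 - <<'E'
from mv import *
from fit import model
x=np.load("fit.npy")
for l in (.96,.99,1.02,1.05):
    x[5]=l;x[3]=0;print(l,((proj("scene",model(x)["lock"])-[200,195])*4).round(1),((proj("top",model(x)["lock"])-[190,115])*4).round(1),model(x)["lock"])
E
```

```text
t 11.7667 pos [ 0.4892 -0.113   0.0672] yaw -42.46 q [-0.37 -0.1   2.05 -0.01  1.15  0.37] F [ 39.4 -30.2 -33.9] open 0.0204
[ 0.08 -0.01  0.02] -0.49
0.96 [ 87.1 146.2] [470.6 388.4] [ 0.49356432 -0.1174315   0.09      ]
0.99 [ 90.  142.3] [467.3 392.8] [ 0.49048688 -0.11503604  0.09      ]
1.02 [ 93.1 138.4] [463.8 397.1] [ 0.48748267 -0.11254936  0.09      ]
1.05 [ 96.4 134.7] [460.2 401.3] [ 0.4845544  -0.10997368  0.09      ]
```

View pics/s6.png

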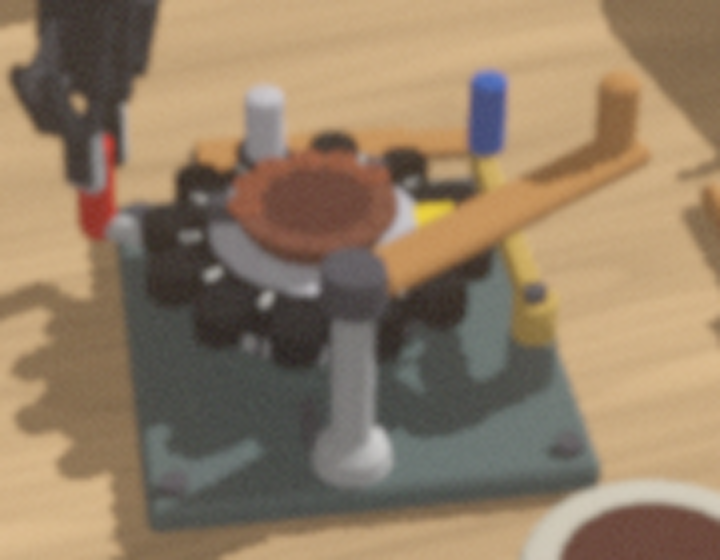

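{"api": "drive_tool", "payload": {"commands": "1 0.1 0.18 0 0; 0.3 0.1 0.18 0 0; 0 0 0.18 0 0; 0 0 0.18 0 0; 0 -1 0.18 0 0; 0 -2 0.18 0 0; 0 -3 0.18 0 0; 0 -4 0.18 0 0"}}

```text
t: 12.53
tool_pos: [0.4828, -0.1086, 0.2255]
tool_rot: [1.73, 0.764, -1.731]
contact_force: [0.8, -0.9, 0.2]
opening: 0.0429
```

```bash
python3 snap.py 7;  python3 - <<'E'
from mv import *
rows([(.6375,.1206,.25,0)])
E
```

```text
t 12.6333 pos [ 0.4872 -0.1103  0.2331] yaw -42.39 q [-0.37 -0.27  1.9   0.    1.49  0.37] F [ 0.2 -0.7  1.1] open 0.0428
[-0.4  -1.11 -6.8 ] -8.48
```

View pics/s7.png

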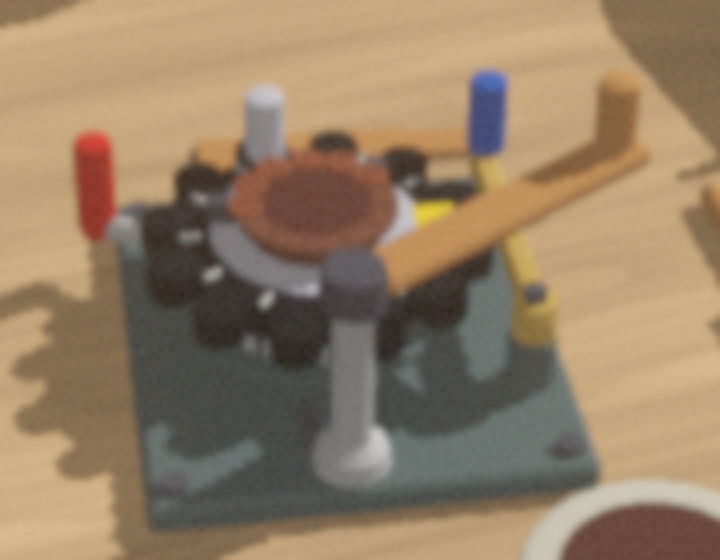

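View pics/t7.png

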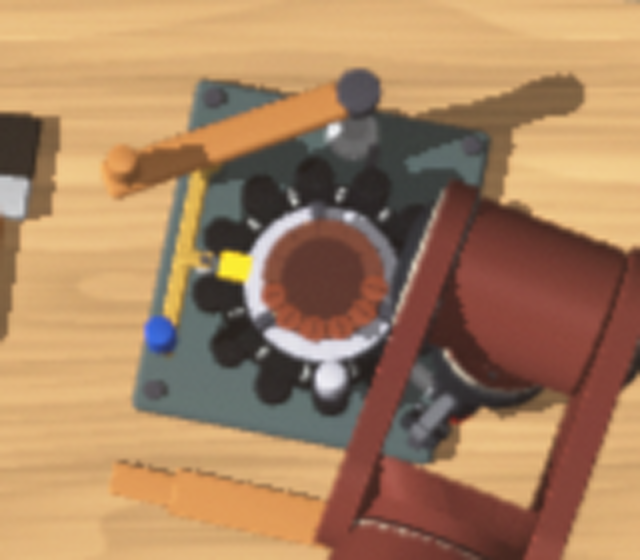

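{"api": "drive_tool", "payload": {"commands": "0 0 -1.1 -6.8 -12.3; 0 0 -1.1 -6.8 -12.3; 0 0 -1.1 -6.8 -12.3; 0 0 -1.1 -6.8 -12.3; 0 0 -1.1 -6.8 -12.3; 0 0 -1.1 -6.8 -12.3; 0 0 -1.1 -6.8 -12.3; 0 0 -1.1 -6.8 -12.3"}}

```text
t: 13.3
tool_pos: [0.6355, 0.1258, 0.2228]
tool_rot: [1.008, 1.327, -1.007]
contact_force: [-0.7, -0.5, -0.2]
opening: 0.0428
```

```bash
python3 - <<'E'
from mv import *
rows([(.6375,.1206,.23,19.4)])
E
```

```text
t 13.3 pos [0.6355 0.1258 0.2228] yaw 15.51 q [ 0.08  0.11  1.57  0.    1.47 -0.19] F [-0.7 -0.5 -0.2] open 0.0428
[-0.18  0.01  0.14] -0.78
```

{"api": "drive_tool", "payload": {"commands": "0 0 0 0.12 -0.7; 0 0 0 0.12 -0.7; 0 0 0 0.12 -0.7"}}

```text
t: 13.55
tool_pos: [0.6353, 0.1167, 0.2235]
tool_rot: [0.971, 1.345, -0.972]
contact_force: [0.8, -0.1, -0.1]
opening: 0.0427
```

```bash
python3 - <<'E'
from mv import *
rows([(.6375,.1206,.145,19.4)])
E
```

```text
t 13.55 pos [0.6353 0.1167 0.2235] yaw 18.28 q [ 0.07  0.11  1.57  0.    1.47 -0.25] F [ 0.8 -0.1 -0.1] open 0.0427
[ 1.96  0.08 -0.07] -0.22
```

{"api": "drive_tool", "payload": {"commands": "0 0.7 0.08 -0.07 0; 0 1.5 0.08 -0.07 0; 0 1.95 0.08 -0.07 0; 0 1.95 0.08 -0.07 0; 0 1.95 0.08 -0.07 0"}}

```text
t: 13.97
tool_pos: [0.6369, 0.1198, 0.1451]
tool_rot: [0.97, 1.346, -0.973]
contact_force: [0.6, -0.4, -0.3]
opening: 0.0429
```

```bash
python3 snap.py 8; python3 arc.py .6941 -.0397 .17 .145 -90 109.5 112
```

```text
t 14.0667 pos [0.6391 0.12   0.1486] yaw 18.32 q [ 0.07  0.17  1.63  0.    1.34 -0.25] F [-0.5  0.   1.1] open 0.0427
[ 0.09 -0.04 -0.03] -0.24
[ 0.09 -0.22 -0.02] -0.74
```

View pics/s8.png

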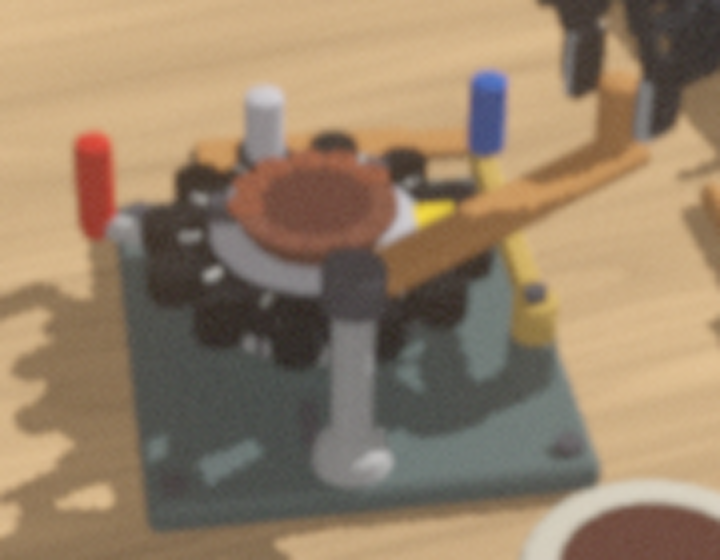

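The rest knob at (617,110) stands between the open fingers. I'll grip it.

{"api": "drive_tool", "payload": {"commands": "1 0 0 0 0; 1 0 0 0 0; 1 0 0 0 0; 1 0 0 0 0; 1 0 0 0 0", "newtons": 25}}

```text
t: 14.48
tool_pos: [0.6395, 0.1201, 0.1491]
tool_rot: [0.972, 1.341, -0.968]
contact_force: [-0.8, 0.8, 5.9]
opening: 0.021
```

```bash
python3 arc.py .6941 -.0397 .17 .149 -90 109.5 113 117 121 125 129 133 137
```

```text
t 14.4833 pos [0.6395 0.1201 0.1491] yaw 18.36 q [ 0.07  0.17  1.63 -0.    1.34 -0.25] F [-0.8  0.8  5.9] open 0.021
[ 0.   -0.05 -0.03] -0.23
[ 0.   -0.31 -0.01] -0.93
[ 0.   -0.6   0.02] -1.73
[-0.   -0.89  0.08] -2.53
[-0.   -1.18  0.15] -3.33
[-0.   -1.46  0.24] -4.13
[-0.   -1.73  0.36] -4.93
[-0.   -2.    0.49] -5.73
```

{"api": "drive_tool", "payload": {"commands": "1 -0.05 -0.3 0 -0.9; 1 -0.05 -0.6 0.03 -1.7; 1 -0.05 -0.89 0.09 -2.5; 1 -0.05 -1.18 0.16 -3.3; 1 -0.05 -1.46 0.25 -4.1; 1 -0.05 -1.73 0.37 -4.9; 1 -0.05 -2 0.5 -5.7"}}

```text
t: 15.07
tool_pos: [0.57, 0.0737, 0.1492]
tool_rot: [0.585, 1.483, -0.587]
contact_force: [7.6, -7.5, -3.4]
opening: 0.0208
```

```bash
python3 arc.py .6941 -.0397 .17 .150 -90 133 137 141 145 149 153 157 161 164
```

```text
t 15.0667 pos [0.57   0.0737 0.1492] yaw 47.02 q [ 0.   -0.    1.81 -0.    1.33 -0.82] F [ 7.6 -7.5 -3.4] open 0.0208
[-0.02  0.34 -0.04] 0.8
[-0.02  0.04 -0.05] 0.0
[-0.02 -0.25 -0.04] -0.8
[-0.02 -0.55 -0.  ] -1.6
[-0.02 -0.84  0.05] -2.4
[-0.02 -1.13  0.12] -3.2
[-0.02 -1.41  0.21] -4.0
[-0.02 -1.69  0.32] -4.8
[-0.02 -1.89  0.42] -5.4
```

{"api": "drive_tool", "payload": {"commands": "1 0 -0.27 -0.03 -0.8; 1 0 -0.56 0 -1.6; 1 0 -0.85 0.06 -2.4; 1 0 -1.14 0.13 -3.2; 1 0 -1.42 0.22 -4; 1 0 -1.7 0.33 -4.8; 1 0 -1.88 0.42 -5.4; 1 0 -1.88 0.42 -5.4"}}

```text
t: 15.73
tool_pos: [0.5324, 0.0068, 0.1492]
tool_rot: [0.22, 1.549, -0.223]
contact_force: [13.0, -5.0, -7.4]
opening: 0.0216
```

```bash
python3 arc.py .6941 -.0397 .17 .150 -90 164 166 168 170
```

```text
t 15.7333 pos [0.5324 0.0068 0.1492] yaw 73.82 q [-0.13 -0.11  1.91 -0.    1.33 -1.41] F [13.  -5.  -7.4] open 0.0216
[-0.02 -0.   -0.04] -0.04
[-0.02 -0.15 -0.04] -0.44
[-0.02 -0.3  -0.03] -0.84
[-0.02 -0.45 -0.02] -1.24
```

{"api": "drive_tool", "payload": {"commands": "1 0 -0.15 0.02 -0.4; 1 0 -0.28 0.03 -0.8; 1 0 -0.4 0.04 -1; 1 0 -0.4 0.04 -1; 1 0 -0.4 0.04 -1"}}

```text
t: 16.15
tool_pos: [0.5288, -0.0071, 0.1492]
tool_rot: [0.152, 1.558, -0.153]
contact_force: [8.7, -1.0, -4.5]
opening: 0.0212
```

```bash
python3 arc.py .6941 -.0397 .17 .150 -90 166 168 170
```

```text
t 16.15 pos [ 0.5288 -0.0071  0.1492] yaw 78.84 q [-0.15 -0.12  1.92  0.    1.33 -1.53] F [ 8.7 -1.  -4.5] open 0.0212
[-0.02  0.21 -0.03] 0.57
[-0.02  0.06 -0.04] 0.17
[-0.02 -0.09 -0.04] -0.23
```

{"api": "drive_tool", "payload": {"commands": "1 0 -0.1 0.05 -0.2; 1 0 -0.2 0.06 -0.3; 1 0 -0.2 0.06 -0.3; 1 0 -0.2 0.06 -0.3"}}

```text
t: 16.48
tool_pos: [0.5288, -0.0082, 0.1491]
tool_rot: [0.144, 1.563, -0.12]
contact_force: [6.9, 23.6, 0.0]
opening: 0.0209
```

```bash
python3 arc.py .6941 -.0397 .17 .150 -90 168 170
```

```text
t 16.4833 pos [ 0.5288 -0.0082  0.1491] yaw 80.4 q [-0.16 -0.12  1.92  0.02  1.34 -1.57] F [ 6.9 23.6  0. ] open 0.0209
[-0.02  0.09 -0.04] 0.48
[-0.02 -0.06 -0.04] 0.08
```

The rest is at its stop: 24 N and no further movement. I'll ease off, release and lift away.

{"api": "drive_tool", "payload": {"commands": "1 0 0.12 0 0; 0.3 0 0.12 0 0; 0 0 0.12 0 0; 0 0 0.12 0 0; 0 -1 0.12 0 0; 0 -2 0.12 0 0; 0 -3 0.12 -0.5 0; 0 -3.5 0.12 -1 0"}}

```text
t: 17.15
tool_pos: [0.4896, -0.0041, 0.2933]
tool_rot: [0.132, 1.561, -0.133]
contact_force: [0.3, 0.5, 1.0]
opening: 0.0425
```

{"api": "drive_tool", "payload": {"commands": "0 0 3 0 0; 0 0 6 0 0; 0 0 6 0 0; 0 0 6 0 0; 0 0 6 0 0; 0 0 6 0 0; 0 0 6 0 0; 0 0 6 0 0"}}

```text
t: 17.82
tool_pos: [0.5287, 0.2343, 0.288]
tool_rot: [0.13, 1.568, -0.131]
contact_force: [0.5, -0.2, -0.2]
opening: 0.0426
```

```bash
python3 snap.py 9;  python3 - <<'E'
from mv import *
from fit import model
rows([])
x=np.load("fit.npy");x[3]=0;x[4]=0
for s,l in((1.05,.96),(1.08,.99),(1.12,1.02),(1.15,1.05)):
    x[5]=l;x[6]=s;m=model(x);print(l,s,[(((proj(n,m[k])-o)*4).round(1)) for k in("lock","rest") for n,o in(("scene",[200,195]),("top",[190,115]))])
print([(((proj(n,m[k])-o)*4).round(1)) for k in("latch","knob") for n,o in(("scene",[200,195]),("top",[190,115]))])
E
```

```text
t 17.9167 pos [0.5288 0.2326 0.2883] yaw 80.32 q [ 0.29 -0.09  1.66 -0.    1.57 -1.12] F [-0.2 -0.6  0.2] open 0.0428
0.96 1.05 [array([ 87.1, 146.2]), array([470.6, 388.4]), array([340. ,   9.2]), array([284.9, 314.4])]
0.99 1.08 [array([ 90. , 142.3]), array([467.3, 392.8]), array([330.1,   9.4]), array([292.3, 316.6])]
1.02 1.12 [array([ 93.1, 138.4]), array([463.8, 397.1]), array([317. ,   9.9]), array([302.3, 319.1])]
1.05 1.15 [array([ 96.4, 134.7]), array([460.2, 401.3]), array([307.2,  10.5]), array([309.8, 320.8])]
[array([493.2,  76.5]), array([155.6, 329.1]), array([267.6,  90.6]), array([327.8, 376.4])]
```

View pics/t9.png

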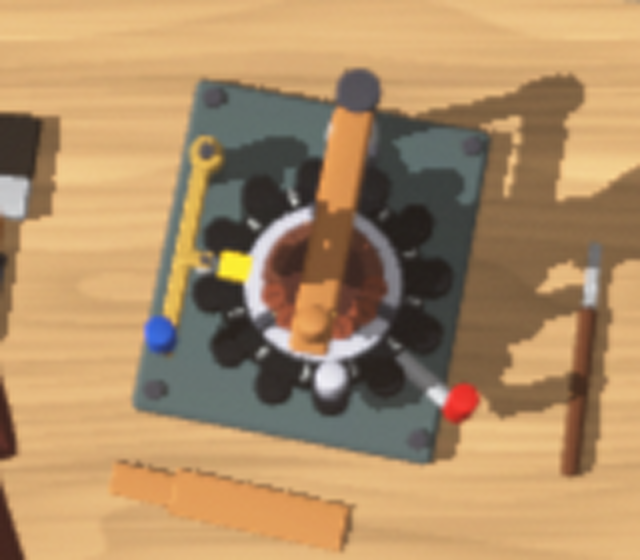

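View pics/s9.png

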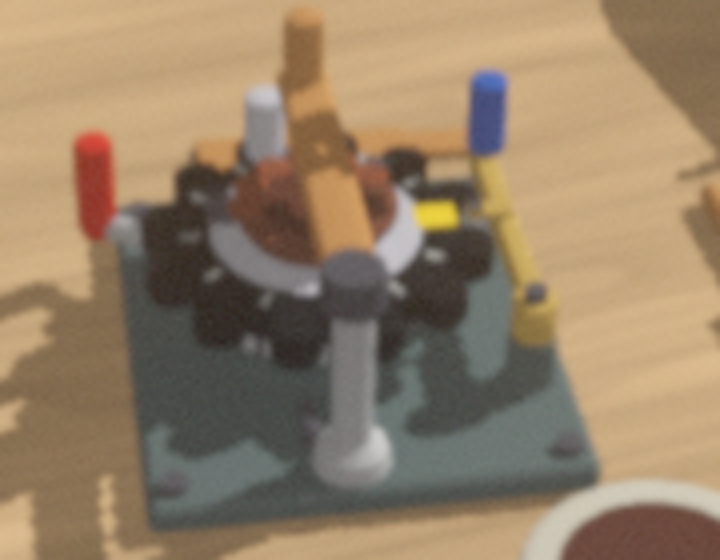

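View pics/t9f.png

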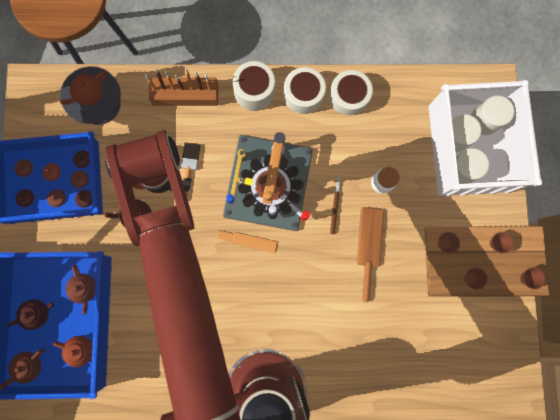

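The last pictures show every part in place. In the top crop, the rest knob is at (314,322), the red handle at (461,402) and the blue knob at (160,333), all matching the stop positions. The stripe at (235,265) faces the roller. The tools haven't moved and the arm is clear.

```bash
python3 -c "
from station import ctrl
print(ctrl.finish_job())"
```

```text
the job is handed in; nothing more can be done
None
```

I did all four steps in order and handed the job in at about 18 s on the robot's clock. The hand-in gave no verdict.

1. **Wheel:** I turned it about 1.06 rad clockwise by the finger knob. The knob then read within about 0.01 rad of its setting.
2. **Latch:** I pushed it until it stopped. The force rose from about 6 N to 22 N with no movement, and the blue knob reads about 0 rad in the pictures.
3. **Lock ring:** I turned it clockwise until it stopped. The force rose from about 36 N to 50 N sideways with no movement, and the wheel and latch stayed put.
4. **Hand rest:** I swung it over the dish to its stop, which pushed back at about 24 N.

**Last checks, after letting go:**
- **Lock ring:** about 1.03 to 1.05 rad; the top view reads higher than the scene view.
- **Hand rest:** about 1.15 rad.
- **Latch:** home to within about 0.02 rad, the spread between the camera views.
- **Stripe:** faces the roller.
- **Bystanders:** the pots and tools I could see looked unmoved. The arm hid the teapot and beaker in the final top view, but it passed well above everything on that side.
- **Arm:** clear of everything.

No check failed.

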